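# Press a stock canister's stopper home and slide the canister to the pick-up place

## Robot

A 6-joint arm with a two-finger parallel gripper is mounted at the origin on the work surface. World frame = base frame: x ahead of the robot, y to its left, z up, the work surface at z = 0. Lengths are in m, angles in rad, forces in N, time in s.
With the tool pointing down it reaches from about 0.325 to 0.9 m from the base axis. Payload 6.1 kg.
Tool frame: the origin (TCP) lies midway between the tips of the shut fingers; the grasp point (between the pads) lies 19 mm behind it; x points along the fingers, y is the direction in which the jaws open and shut, and the axes are right-handed (so a half turn about x gives the same grasp; the last joint's range is limited). The gripper opens to 85 mm and grips with 20 to 120 N. Pads are 22 mm wide; open, the fingers measure 114 mm over their backs; the gripper's body (76 mm by 85 mm) begins 54 mm behind the grasp point. The pads swing forward as they close: fully open they stand 13 mm farther back than shut.
Start: joints at [-1.412, 0.22, 1.526, -0, 1.395, -0.126], TCP at [0.176, -0.6, 0.231] pointing down, gripper open.
Joint ranges: [-2.98, 2.98], [-0.91, 2.08], [0.09, 2.57], [-1.24, 4.39], [0.2, 2.65], [-2.68, 2.68]. Speed limits (rad/s): [2.57, 2.57, 3.01, 3.14, 3.14, 3.14].

## Interface

Orientations are given as [roll, pitch, yaw] about the fixed x, y, z axes, in that order (R = Rz(yaw) Ry(pitch) Rx(roll)).
In Python, from plant import movep, move_l, set_joints, gripper_to, hold, inverse_kinematics, observe, get_image, get_calibration, Unreachable, job_done gives the robot as it stands. Calls block until the motion is done:
- movep(position, orientation): joint-space move of the TCP to a pose.
- move_l(position, feed=0.15, rotation=None, max_force=None): straight line of the TCP; rotation=None keeps the orientation; feed is the mean speed in m/s. With max_force (N) it stops when the force on the tool has changed by that much, and returns True; else False.
- set_joints(angles): joint-space move.
- gripper_to(opening, f_grip=None): finger opening in m; f_grip is the grip in N (None keeps the last); returns when the fingers have stopped.
- hold(seconds).
- inverse_kinematics(position, orientation): joint angles nearest the present ones, or None.
- observe(): the state.
- get_image(name): name is "scene" or "side" or "wrist"; returns (picture, depth): 480x640x3 uint8, red, green, blue; 480x640 float32, m along the optical axis (not along the pixel's ray), 0 where there is no reading.
- get_calibration(name): a dict with "intrinsics" (3x3 intrinsics, pixels), "world_from_camera" (4x4, takes a point from camera to world coordinates). Camera axes: x right, y down, z forward; pixel columns grow to the right and rows downward; lengths in m; the calibration is good to about 2 mm. The wrist camera is an equidistant fisheye: a pixel r from the principal point sees the ray r / f radians off the axis. A picture is of the moment at which its call begins: read the wrist's pose just before it. get_calibration takes no time and is no camera call; for the wrist camera it gives the pose at the moment of the call.
A pose or a line that the arm cannot do raises Unreachable and nothing moves.
- job_done(): hands the job in, once; it reports no verdict.
The state is a dict: "time_s": time; "q": joint angles; "joint_velocities": joint speeds; "joint_torque": joint torques, N m; "eef_pos": TCP position; "tcp_rot": TCP orientation; "ft_force": force on the tool from outside, world axes, zero at the start; "torque": the same for the moment, N m; "opening": finger opening in m.
Only numpy, scipy, OpenCV 4.12 (cv2) and the standard library are available. Lean on these libraries where they do the work, as an engineer would, in place of code of your own. Each camera call takes 0.05 s, during which the arm holds its last target. There are 200 camera calls.

## Task

Slide the white canister along the counter, without lifting or tipping it, until its stopper is centred under the ram of the bench press, let go of it, and push the press lever down to drive the stopper fully home with the ram, without forcing it. Let the lever come back up, then slide the canister the same way to the place marked by the four tape corners on the counter and leave it there, wholly inside the marks. Leave everything else on the counter where it is.

Things in the scene. Friction and masses are not known exactly. Their poses are not given: they have to be found in the camera images.
- canister: white plastic canister (about 0.6 kg), a block 170 x 90 x 58 mm (x, y, z) standing on the counter. Origin: centre of its underside; x runs along its length towards the neck end, z up. The neck is a round white collar 36 mm across outside, 28 mm inside, 12 mm high, its axis at x = +55 mm, y = 0, its rim 70 mm above the underside. At the rear a carry bar runs along x above the top
- carry_bar (a point): middle of the canister's carry bar, which can be pinched from above: bar 80 mm long (along the canister's x), 16 mm wide, 20 mm high, its centre 86 mm above the underside (18 mm of free space under it), at x = -36 mm, y = 0 of the canister; axes as the canister's
- stopper_top (a point): centre of the top face of the dark rubber stopper (26 mm across) in the canister's neck; it moves down with the stopper. At joint 0 it stands 6 mm above the collar's rim, fully home 6 mm below the rim
- stopper (a joint): how far the stopper is pressed in, m: 0 proud, 0.012 fully home; starts between 0 and 0.003. It goes down against stiff friction (about 12 N at the ram) and stays where it is left
- press: grey bench press bolted to the counter. Origin: on the counter below the ram's axis. Its column stands on a foot 12 mm high covering x = 20 to 100, y = -150 to -60 mm; a flat head, 110 to 150 mm up, covers x = -22 to 85, y = -130 to 20 mm and carries the ram. The space below is open towards -x and +y, with no base plate: work slides on the counter itself, best in from -x
- ram: the press's upright steel ram, a round bar 20 mm across, guided straight up and down and driven by the lever. Origin: centre of its flat lower tip
- ram_tip (a point): centre of the ram's flat lower tip (20 mm across), 91 mm above the counter with the lever up; it goes down 85 mm per rad of the lever, 36 mm at most, and must enter the 28 mm collar to push the stopper home
- lever (a joint): angle of the press lever, rad: 0 up (at rest), grows as it is pushed down, at most 0.42; a spring lifts it back. The lever is pivoted on the column at y = -85 mm, z = 173 mm of the press, crosses above the ram and runs to +y, sloping up by 0.38 rad at rest; about 0.3 to 0.33 when the stopper is home. 4 to 5 N on the pad move it free, about 9 N push the stopper
- lever_pad (a point): centre of the top face of the black pad at the lever's end, 200 mm from the pivot: pad 60 mm along the lever, 44 mm wide (along the press's x), 22 mm thick; push it down from above. Its z axis is normal to the pad
- bay: the marked place: four flat corners of white tape on the counter, 200 x 120 mm between their inner edges (x, y). Origin: its centre, on the counter; x along its length
- syrup_bottle: bystander: amber glass bottle, 58 mm across, 140 mm tall, standing; origin under its centre
- tablet_jar: bystander: amber jar with black cap, 68 mm across, 90 mm tall; origin under its centre
- low_carton: bystander: small carton 50 x 90 x 32 mm (x, y, z); origin under its centre
- ointment_tin: bystander: round flat metal tin, 66 mm across, 28 mm tall; origin under its centre
- counting_tray: bystander: blue tablet-counting tray 200 x 120 x 18 mm; origin under its centre
- counting_spatula: bystander: 150 mm spatula lying in the tray; origin under its middle
- ledgers: bystander: two ledgers in a pile, 210 x 150 x 42 mm; origin under the centre
- tall_carton: bystander: upright carton 50 x 50 x 110 mm; origin under its centre
Mind the look-alikes: they are no part of the job. Of the things that look like the canister, the middle-sized one is meant.

How it is judged:
On the way, in this order (a step that is already met when the one before it is completed fails the run):
1. the stopper is under the ram (within 5 mm), the lever still up, and the canister let go (horizontal distance between stopper_top and ram_tip below 0.005 m and value of joint lever below 0.06 rad and contact force between the fingers and canister below 0.3 N), for 0.2 s.
2. the ram presses the stopper and has driven it home (to within 1 mm) (value of joint stopper above 0.011 m and contact force between ram and canister above 3 N), for 0.1 s.
At the end, for the whole second after the job is handed in: The canister stands at rest on the counter inside the tape corners: its centre within 18 mm of the place's centre along each of the place's axes, its length within 0.22 rad of the place's length, upright within 0.05 rad; the stopper home to within 1 mm; the lever back up (below 0.06 rad) (value of joint stopper above 0.011 m and value of joint lever below 0.06 rad and x of canister in the frame of bay between -0.018 and 0.018 m and y of canister in the frame of bay between -0.018 and 0.018 m and angle between the x axis of canister and the x axis of bay, either way round below 0.22 rad and angle between canister's own z axis and vertical below 0.05 rad and height (world z) of canister below 0.004 m and linear speed of canister below 0.01 m/s); the robot touches nothing.
It fails at once if the canister is lifted (its centre more than 10 mm off the counter) or tipped (more than 0.2 rad) (height (world z) of canister above 0.01 m or angle between canister's own z axis and vertical above 0.2 rad).
It fails at once if the press is forced: the ram bears on the canister with more than 70 N (contact force between ram and canister above 70 N).
It fails at once if a bystander is moved by more than 30 mm or tipped over (distance of any of syrup_bottle, tablet_jar, low_carton, ointment_tin, counting_tray, counting_spatula, ledgers, tall_carton from where it was at the start of the episode above 0.03 m or angle between any of syrup_bottle, tablet_jar, low_carton, ointment_tin, counting_tray, counting_spatula, ledgers, tall_carton's own z axis and vertical above 0.5 rad).
It also fails if it takes over 72 s, if anything falls off the work surface, if the arm or the gripper's body presses on something with over 40 N, if the wrist force passes 120 N, or if a joint passes its speed limit or range.

## Working session

There is one attempt and no reset: what is moved stays moved. The work goes in short steps, each a Python script; the robot and the scene stay as the last script left them, time stands still between calls to the robot, and variables do not carry over. Pictures are saved under pics/ and viewed, about 8 in all and at most 12, crops included, and the job is handed in when it is done.

```bash
ls; mkdir -p pics
python3 - <<'E'
from plant import *
import cv2,numpy as np
for n in("scene","side"):
    im,d=get_image(n);c=get_calibration(n);np.savez(f"pics/{n}0.npz",im=im,d=d,K=c["intrinsics"],T=c["world_from_camera"])
    cv2.imwrite(f"pics/{n}0.png",im[...,::-1]);print(np.round(c["intrinsics"],1).tolist(),np.round(c["world_from_camera"],3).tolist())
print(observe())
E
```

```text
pics
[[541.4, 0.0, 317.5], [0.0, 541.4, 243.3], [0.0, 0.0, 1.0]] [[0.571, 0.702, -0.425, 1.162], [0.821, -0.489, 0.296, -0.407], [0.0, -0.517, -0.856, 1.499], [0.0, 0.0, 0.0, 1.0]]
[[504.8, 0.0, 326.6], [0.0, 504.8, 242.5], [0.0, 0.0, 1.0]] [[-0.911, -0.261, 0.319, 0.072], [-0.411, 0.614, -0.674, 0.95], [-0.02, -0.745, -0.667, 1.055], [0.0, 0.0, 0.0, 1.0]]
{'time_s': 0.1, 'q': array([-1.41209173e+00,  2.21174445e-01,  1.52748746e+00,  2.43068466e-05,
        1.39474420e+00, -1.26098132e-01]), 'joint_velocities': array([-0.00137505, -0.00178159, -0.00252158, -0.00049589,  0.00110832,
       -0.00023857]), 'joint_torque': array([ 2.31286765e-03, -4.98243749e+01, -3.90548837e+01, -8.24590052e-05,
        5.68599629e-03, -4.14998425e-06]), 'eef_pos': array([ 0.17552188, -0.59926943,  0.23029671]), 'tcp_rot': array([-1.71008585,  1.56898271,  1.71630526]), 'ft_force': array([-0.97539942, -0.08240564, -0.5012125 ]), 'torque': array([ 0.03795976,  0.03731335, -0.00544363]), 'opening': 0.08570003017944386}
```

View pics/scene0.png

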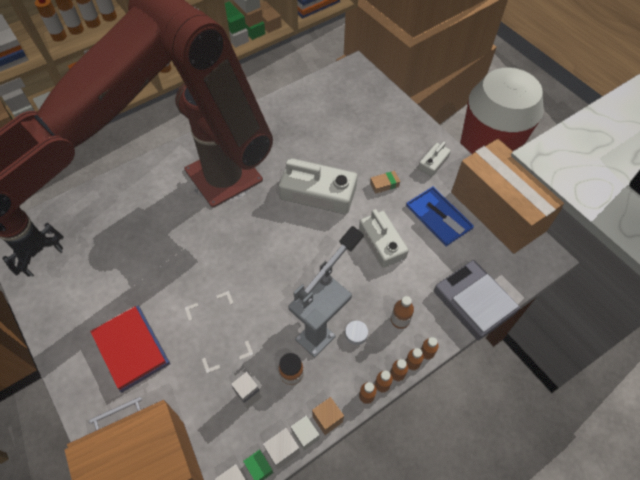

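View pics/side0.png

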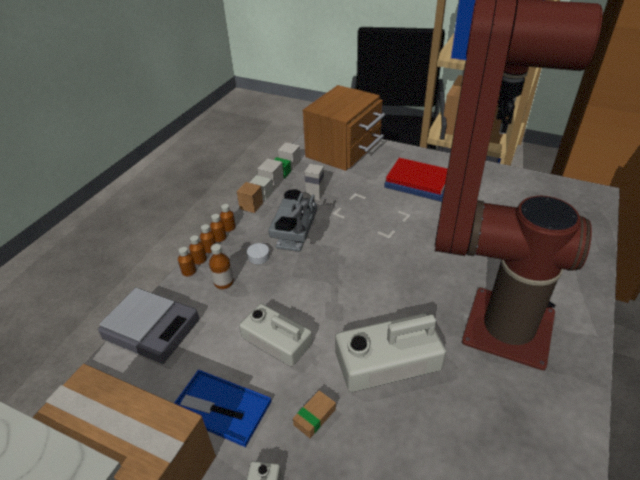

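The scene shows the mid-sized canister at about (383,237). The big look-alike is at (318,187) and the small one at (435,158). The press is at (320,300) with its pad at (351,239), and the tape corners are at (190,308), (226,296), (209,364) and (249,350). Next I'll build a top-down orthographic map from both depth images.

```bash
cat > h.py <<'E'
import numpy as np,cv2
def cloud(n):
    f=np.load(f"pics/{n}.npz");im,d,K,T=f["im"],f["d"],f["K"],f["T"]
    v,u=np.mgrid[:480,:640];p=np.stack([(u-K[0,2])/K[0,0]*d,(v-K[1,2])/K[1,1]*d,d],-1)@T[:3,:3].T+T[:3,3]
    p[d==0]=np.nan;return im,p
E
python3 - <<'E'
from h import *
S=500;x0,y0=.15,-.7   # px=2mm ; image col=(0.75... ) 
out=[]
for n in("scene0","side0"):
    im,p=cloud(n);m=np.isfinite(p[...,2])&(p[...,2]<.24);P=p[m];C=im[m]
    for z0 in [0]:
        print(n,"floor z",np.median(P[abs(P[:,2])<.015][:,2]))
    o=np.argsort(P[:,2]);P=P[o];C=C[o]
    c=np.round((y0+1.0+.2-P[:,1])/.0024).astype(int);r=np.round((x0+.95-P[:,0])/.0024).astype(int)
    G=np.zeros((400,500,3),np.uint8)
    k=(c>=1)&(c<499)&(r>=1)&(r<399)
    for i in np.flatnonzero(k):G[r[i]-1:r[i]+1,c[i]-1:c[i]+1]=C[i]
    for t in range(2,11):
        R=int((x0+.95-t*.1)/.0024); 
        if 0<=R<400:cv2.line(G,(0,R),(8,R),(0,255,0));cv2.putText(G,f"{t/10}",(9,R+4),0,.35,(0,255,0))
    for t in range(-6,6):
        q=int((.5-t*.1)/.0024)
        if 0<=q<500:cv2.line(G,(q,0),(q,8),(0,255,0));cv2.putText(G,f"{t/10}",(q-8,18),0,.35,(0,255,0))
    out.append(G)
cv2.imwrite("pics/top0.png",np.vstack(out)[...,::-1])
cv2.imwrite("pics/top0.png",cv2.resize(np.hstack(out),(1000,400))[:,:,::-1]) if 0 else None
for n in("scene0","side0"):
    im,p=cloud(n);g=im.astype(int)
    pts={"scene0":dict(stop=(393,246),bar=(376,223),pad=(351,239),head=(325,300),t1=(190,310),t2=(229,296),t3=(208,366),t4=(250,348),tin=(356,331)),"side0":dict(stop=(259,314),bar=(290,326),pad=(293,196),t1=(340,214),t2=(358,197),t3=(405,216),t4=(387,234))}[n]
    for k,(u,v) in pts.items():print(n,k,np.round(np.nanmedian(p[v-1:v+2,u-1:u+2].reshape(-1,3),0),3))
E
python3 -c "
import cv2;a=cv2.imread('pics/top0.png');cv2.imwrite('pics/top0s.png',cv2.resize(a,(600,600*800//500)) if 0 else cv2.resize(cv2.hconcat([a[:400],a[400:]]),(1000,400))[:, :] if 0 else cv2.resize(a,(375,600)))"
```

```text
scene0 floor z 0.000985242836215372
side0 floor z -0.00013454469563201066
scene0 stop [0.595 0.269 0.075]
scene0 bar [0.494 0.284 0.06 ]
scene0 pad [0.587 0.103 0.259]
scene0 head [ 0.653 -0.028  0.149]
scene0 t1 [ 0.392 -0.338  0.001]
scene0 t2 [ 0.419 -0.219 -0.001]
scene0 t3 [ 0.575 -0.378  0.001]
scene0 t4 [ 0.598 -0.252  0.002]
scene0 tin [0.739 0.024 0.029]
side0 stop [0.586 0.274 0.075]
side0 bar [0.487 0.291 0.095]
side0 pad [ 0.723 -0.183  0.091]
side0 t1 [ 0.594 -0.263 -0.002]
side0 t2 [ 0.574 -0.376 -0.002]
side0 t3 [ 0.392 -0.337  0.   ]
side0 t4 [ 0.416 -0.228 -0.   ]
```

Run:
```python
from h import *
from scipy.optimize import least_squares
def rect(P):
    (c,s,a)=cv2.minAreaRect((P[:,:2]*1000).astype(np.float32));return np.round(c,1),np.round(s,1),round(a,1)
def near(p,c,r):return np.hypot(p[...,0]-c[0],p[...,1]-c[1])<r
for n in("scene0","side0"):
    im,p=cloud(n);g=im.astype(int);z=p[...,2];br=g.sum(-1)
    # canister bar, top, stopper
    m=near(p,(.54,.283),.13)
    q=p[m&(z>.085)&(z<.105)];print(n,"bar",len(q),rect(q),q.mean(0))
    q=p[m&(z>.05)&(z<.066)];print(n,"top",len(q),rect(q),q.mean(0))
    q=p[m&(z>.066)&(z<.08)&(br<200)];print(n,"stop",len(q),q.mean(0),(q.min(0)+q.max(0))/2, q[:,2].max())
    m=near(p,(.63,-.01),.2)
    q=p[m&(z>.143)&(z<.155)];print(n,"head",len(q),rect(q))
    q=p[near(p,(.587,.103),.06)&(z>.2)&(br<170)];print(n,"pad",len(q),rect(q),q.mean(0),(q.min(0)+q.max(0))/2) if len(q)>5 else 0
    # tape
    m=near(p,(.495,-.3),.17)&(abs(z)<.008)
    bg=np.median(br[m]);t=m&(br>bg+130);lab=cv2.connectedComponentsWithStats(t.astype(np.uint8));print(n,"bg",bg)
    allp=[]
    for i in range(1,lab[0]):
        if lab[2][i,4]>8:
            q=p[lab[1]==i];print("  tape",lab[2][i].tolist(),np.round(q.mean(0),4));allp.append(q)
    if allp:print("  all",rect(np.vstack(allp)))
```

```text
scene0 bar 130 (array([501.9, 285.5]), array([18.7, 80.1]), 82.6) [0.50457249 0.28483558 0.09486456]
scene0 top 1037 (array([538.8, 278.5]), array([ 91.2, 170.4]), 79.9) [0.54348867 0.2737693  0.05825468]
scene0 stop 25 [0.59233776 0.27033429 0.07393739] [0.59234474 0.2697999  0.07432959] 0.07905122193698144
scene0 head 1483 (array([644.9, -37.9]), array([106.9, 150.9]), 10.0)
scene0 pad 269 (array([584.2, 106.2]), array([39. , 53.5]), 11.8) [0.58570311 0.10592578 0.25807947] [0.5848096  0.10668369 0.25898312]
scene0 bg 436.0
side0 bar 222 (array([503.9, 289.6]), array([19.1, 80.8]), 79.5) [0.50129955 0.2915079  0.09382063]
side0 top 1485 (array([538.1, 283.8]), array([ 93.8, 170.2]), 81.8) [0.53265267 0.29259468 0.05730554]
side0 stop 60 [0.59180578 0.2742779  0.07387233] [0.59151661 0.27303558 0.07328472] 0.07774985503172771
side0 head 582 (array([642.3, -32.5]), array([106.6, 153.1]), 12.1)
side0 pad 261 (array([582.4,  92.3]), array([41.2, 99. ]), 8.6) [0.57546358 0.11862831 0.25680612] [0.57938311 0.09312608 0.24497855]
side0 bg 345.0
```

View pics/top0s.png

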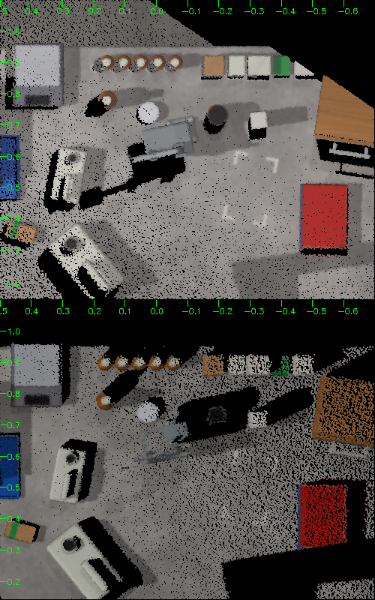

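The top map shows an open corridor between the canister and the press on its -y side. The press yaw is about 11°, with the ram at about (0.602, 0.013). The canister yaw is about -9°, with the bar at (0.503, 0.287). I'll pinch the bar and slide to a pre-position short of the ram.

```bash
cat >> h.py <<'E'
from scipy.spatial.transform import Rotation as Rn
def rot(a,flip=False):
    c,s=np.cos(a),np.sin(a);y=np.array([-s,c,0]);x=np.array([0,0,-1.])
    if flip:y=-y
    return Rn.from_matrix(np.stack([x,y,np.cross(x,y)],1)).as_euler('xyz')
def snap(n,name):
    from plant import get_image,get_calibration
    c=get_calibration(n);im,d=get_image(n)
    np.savez(f"pics/{name}.npz",im=im,d=d,K=c["intrinsics"],T=c["world_from_camera"]);cv2.imwrite(f"pics/{name}.png",im[...,::-1])
E
python3 - <<'E'
from plant import *
from h import *
D=np.deg2rad
b=(.503,.287);a=D(-9)
for f in(0,1):print(f,inverse_kinematics([*b,.2],rot(a,f)),inverse_kinematics([.5126,-.005,.067],rot(D(11),f)),inverse_kinematics([.46,-.297,.067],rot(D(-12),f)))
f=min((0,1),key=lambda f:np.abs(inverse_kinematics([*b,.2],rot(a,f))-observe()["q"]).max());print(f)
movep([.40,-.1,.33],rot(0,f)) if 0 else None
movep([*b,.22],rot(a,f))
snap("wrist","w1")
gripper_to(.05)
print(move_l([*b,.067],.12,max_force=15),observe()["eef_pos"],observe()["ft_force"])
gripper_to(0,40);o=observe();print(o["opening"],o["time_s"],o["ft_force"])
E
```

```text
0 [ 3.82359829e-01  1.35504570e-01  1.68288377e+00 -4.44089210e-16
  1.32320431e+00 -1.03135687e+00] [-1.63689756e-01  1.39934024e-01  1.95122230e+00 -4.44089210e-16
  1.05043633e+00 -1.92647230e+00] [-0.71735932  0.21737856  1.86122454  0.          1.06298955 -2.07871614]
1 [ 3.82359829e-01  1.35504570e-01  1.68288377e+00 -4.44089210e-16
  1.32320431e+00  2.11023579e+00] [-1.63689756e-01  1.39934024e-01  1.95122230e+00 -4.44089210e-16
  1.05043633e+00  1.21512035e+00] [-0.71735932  0.21737856  1.86122454  0.          1.06298955  1.06287651]
0
False [0.50374547 0.2873305  0.06799848] [-0.7994865   0.21593719  0.36624538]
0.01529360512650348 5.725 [-0.16274924 -0.33931617  3.9018886 ]<sys>:0: UserWarning: Gimbal lock detected. Setting third angle to zero since it is not possible to uniquely determine all angles.
<stdin>:6: UserWarning: Gimbal lock detected. Setting third angle to zero since it is not possible to uniquely determine all angles.
```

View pics/w1.png

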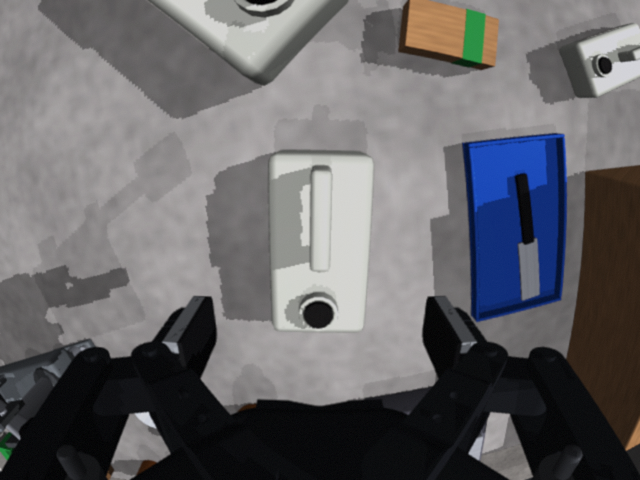

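The wrist view shows the canister centred at (320,240) and the bar at (320,218), aligned between the fingers. The opening reads 15.3 mm, so the bar is pinched. Now I'll slide it.

```bash
python3 -W ignore - <<'E'
from plant import *
from h import *
D=np.deg2rad
z=observe()["eef_pos"][2]
for x,y,a,v in[(.475,.17,-2,.1),(.456,-.0155,11,.12)]:
    print(move_l([x,y,z],v,rotation=rot(D(a)),max_force=25),observe()["eef_pos"],observe()["ft_force"])
ex=np.array([np.cos(D(11)),np.sin(D(11))])
p=np.array([.602,.0128])-.091*ex-.012*ex
print(move_l([*p,z],.08,max_force=25),observe()["eef_pos"],observe()["ft_force"],observe()["time_s"])
snap("scene","s2");snap("side","d2");snap("wrist","w2")
a=cv2.imread("pics/s2.png")[170:370,230:430];b=cv2.imread("pics/d2.png")[150:300,200:400]
cv2.imwrite("pics/c2.png",np.hstack([cv2.resize(a,(400,400)),cv2.resize(b,(400,300))[:400].copy() if 0 else cv2.copyMakeBorder(cv2.resize(b,(400,300)),0,100,0,0,0)]))
E
```

```text
False [0.47488979 0.16961694 0.06770013] [-0.82329369 -2.38918807  4.56220024]
False [ 0.45582746 -0.01572053  0.06768256] [-2.00415495 -1.60510278  3.23056034]
False [ 0.5013456  -0.00673671  0.06770751] [1.46702601 0.13877879 0.07863481] 9.5
```

View pics/c2.png

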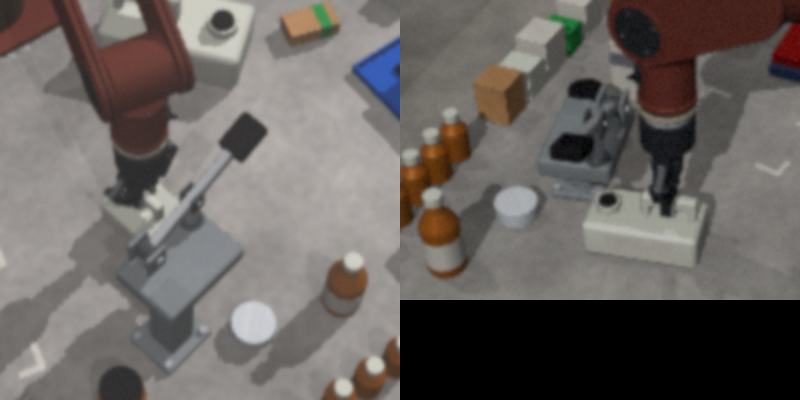

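View pics/w2.png

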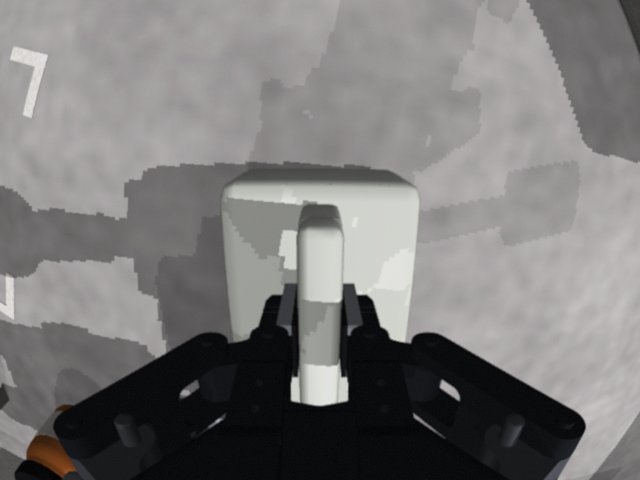

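The side crop shows the stopper at side-image pixel (304,250), clear of the head. The scene crop shows the press head partly covering the canister nose. The wrist view shows the bar pinched straight. Next I'll work out the relative positions.

```bash
python3 -W ignore - <<'E'
from h import *
def rect(P):
    (c,s,a)=cv2.minAreaRect((P[:,:2]*1000).astype(np.float32));return np.round(c,1),np.round(s,1),round(a,1)
ex=np.array([np.cos(.192),np.sin(.192)]);bar=np.array([.50135,-.00674])
print("expected stopper",bar+.091*ex)
for n in("d2","s2","side0","scene0"):
    im,p=cloud(n);br=im.astype(int).sum(-1);z=p[...,2]
    m=np.hypot(p[...,0]-.55,p[...,1])<.12
    if n=="d2":
        print("px",p[250,304],p[251,303])
        s=np.zeros_like(m);s[240:260,294:314]=1
        q=p[s&(br<130)&(z>.06)&(z<.09)];print("stop",len(q),q.mean(0),(q.min(0)+q.max(0))/2,np.ptp(q,0))
        q=p[m&(z>.05)&(z<.064)&(br>300)];print("top",rect(q))
    m=np.hypot(p[...,0]-.64,p[...,1]+.03)<.13
    q=p[m&(z>.144)&(z<.155)];print(n,"head",rect(q),q[:,2].mean())
    # head edges in frame of yaw 11
    R=np.array([[ex[0],-ex[1]],[ex[1],ex[0]]]);l=q[:,:2]@R
    print("   u",np.percentile(l[:,0],[1,99]),"v",np.percentile(l[:,1],[1,99]))
    # vertical-ish front (+y) face of head: points with z .112-.14
    q=p[m&(z>.113)&(z<.14)];l=q[:,:2]@R;k=l[:,1]>np.percentile(l[:,1],99)-.012
    print("   faces",len(q),k.sum(), "u",np.percentile(l[k][:,0],[2,98]),"v med",np.median(l[k][:,1]))
    for y in range(0):pass
im,p=cloud("d2")
# ram candidates: z .085-.112 steel below the head
z=p[...,2];q=p[(z>.095)&(z<.108)&(np.hypot(p[...,0]-.603,p[...,1]-.013)<.03)];print("ram pts",len(q),q.mean(0) if len(q) else 0)
E
```

```text
expected stopper [0.59067783 0.01062485]
px [0.58754916 0.01396102 0.07314995] [0.58847833 0.01859992 0.07285456]
stop 28 [0.58937538 0.01292906 0.07413865] [0.58879577 0.01272265 0.0742367 ] [0.02095109 0.01899801 0.00991917]
top (array([536.4,   2.9]), array([170.1,  94.5]), 10.6)
d2 head (array([642. , -33.4]), array([106.9, 152.3]), 11.3) 0.14754208444820302
   u [0.57244494 0.67647561] v [-0.22674398 -0.08214669]
   faces 286 221 u [0.57192837 0.67406423] v med -0.08443569804782687
s2 head (array([606. , -46.4]), array([185.3, 150. ]), 11.7) 0.1484464353212743
   u [0.50515929 0.67639028] v [-0.2338093  -0.08785831]
   faces 232 10 u [0.67323997 0.67704902] v med -0.0948416557397093
side0 head (array([642.3, -33.1]), array([106.4, 149.9]), 11.7) 0.14759956913703157
   u [0.57218861 0.67643596] v [-0.226475   -0.08161065]
   faces 290 222 u [0.57249603 0.67460219] v med -0.08432131927277228
scene0 head (array([644.9, -38. ]), array([106.9, 150.5]), 10.0) 0.1484673009467399
   u [0.57763602 0.67670722] v [-0.23338072 -0.08824386]
   faces 191 9 u [0.62030127 0.67673929] v med -0.09329511350963461
ram pts 15 [0.5982489  0.01812986 0.09807632]
```

Side and scene disagree on the ram by about 3 mm. I'll move to the best estimate and release. Then I'll take close wrist views from two azimuths, which show the ram and collar together.

```bash
python3 -W ignore - <<'E'
from plant import *
from h import *
D=np.deg2rad
ex=np.array([np.cos(D(11)),np.sin(D(11))]);o=observe();z=o["eef_pos"][2]
p=np.array([.6022,.0115])-.0903*ex
print(move_l([*p,z],.06,max_force=25),observe()["eef_pos"],observe()["ft_force"])
gripper_to(.04);print(observe()["eef_pos"],observe()["ft_force"])
move_l([*p,.21],.2)
o=observe();T=get_calibration("wrist")["world_from_camera"];K=get_calibration("wrist")["intrinsics"]
W=np.eye(4);W[:3,:3]=Rn.from_euler('xyz',o["tcp_rot"]).as_matrix();W[:3,3]=o["eef_pos"]
TC=np.linalg.inv(W)@T;np.save("TC.npy",TC);print(np.round(TC,3).tolist(),K.tolist(),o["time_s"])
tgt=np.array([.602,.012,.085])
for az in range(90,271,15):
  for el in(35,45,55):
    for d in(.2,.25):
      for flip in(1,-1):
        b=D(az);e=D(el);back=np.array([np.cos(b)*np.cos(e),np.sin(b)*np.cos(e),np.sin(e)])
        f=-back;r=np.cross(f,[0,0,1]);r/=np.linalg.norm(r);r*=flip
        C=np.eye(4);C[:3,:3]=np.stack([r,np.cross(f,r),f],1);C[:3,3]=tgt+d*back
        t=C@np.linalg.inv(TC);ro=Rn.from_matrix(t[:3,:3]).as_euler('xyz')
        q=inverse_kinematics(t[:3,3],ro)
        if q is not None:print(az,el,d,flip,np.round(t[:3,3],3),np.round(q,2))
E
```

```text
False [ 0.5139181  -0.00577418  0.06769696] [3.23504133 0.4159848  0.44113736]
[ 0.51306684 -0.00570344  0.06743781] [-0.50967653 -0.27481645 -0.50301377]
[[-0.001, -0.289, 0.957, -0.141], [1.0, 0.0, 0.001, 0.0], [-0.001, 0.957, 0.289, -0.075], [0.0, 0.0, 0.0, 1.0]] [[371.64829954431775, 0.0, 319.05871194174506], [0.0, 371.64829954431775, 234.39354097190582], [0.0, 0.0, 1.0]] 11.225
90 35 0.2 1 [0.602 0.065 0.085] [ 0.46  0.88  1.38 -1.04  1.7  -2.35]
90 35 0.2 -1 [0.602 0.03  0.135] [ 0.25  0.43  1.59 -0.66  1.36  0.48]
90 35 0.25 1 [0.602 0.106 0.113] [ 0.51  0.87  1.32 -1.01  1.77 -2.39]
90 35 0.25 -1 [0.602 0.071 0.163] [ 0.31  0.43  1.53 -0.63  1.44  0.48]
90 45 0.2 1 [0.602 0.064 0.094] [ 0.42  0.75  1.44 -0.93  1.59 -2.41]
90 45 0.2 -1 [0.602 0.021 0.137] [ 0.16  0.35  1.63 -0.51  1.29  0.34]
90 45 0.25 1 [0.602 0.099 0.129] [ 0.47  0.73  1.39 -0.91  1.66 -2.44]
90 45 0.25 -1 [0.602 0.056 0.172] [ 0.22  0.34  1.58 -0.49  1.37  0.35]
90 55 0.2 1 [0.602 0.062 0.103] [ 0.38  0.63  1.5  -0.82  1.49 -2.48]
90 55 0.2 -1 [0.602 0.012 0.138] [ 0.06  0.29  1.66 -0.34  1.23  0.18]
90 55
[... 6615 characters left out ...]
.85  1.42  0.89  1.81 -0.89]
270 35 0.2 -1 [ 0.602 -0.006  0.135] [-0.46  0.42  1.62  0.59  1.47  2.51]
270 35 0.25 1 [ 0.602 -0.082  0.113] [-0.69  0.84  1.36  0.87  1.88 -0.86]
270 35 0.25 -1 [ 0.602 -0.047  0.163] [-0.52  0.41  1.56  0.57  1.54  2.5 ]
270 45 0.2 1 [ 0.602 -0.04   0.094] [-0.62  0.73  1.48  0.81  1.71 -0.85]
270 45 0.2 -1 [0.602 0.003 0.137] [-0.38  0.34  1.65  0.46  1.37  2.62]
270 45 0.25 1 [ 0.602 -0.075  0.129] [-0.66  0.71  1.43  0.79  1.78 -0.82]
270 45 0.25 -1 [ 0.602 -0.032  0.172] [-0.43  0.32  1.6   0.45  1.46  2.61]
270 55 0.2 1 [ 0.602 -0.038  0.103] [-0.58  0.61  1.53  0.72  1.6  -0.79]
270 55 0.25 1 [ 0.602 -0.066  0.144] [-0.62  0.58  1.49  0.7   1.68 -0.76]
```

```bash
cat > look.py <<'E'
from plant import *
from h import *
def look(tgt,az,el,d,flip,name,go=True):
    TC=np.load("TC.npy");b,e=np.deg2rad([az,el]);back=np.array([np.cos(b)*np.cos(e),np.sin(b)*np.cos(e),np.sin(e)])
    f=-back;r=np.cross(f,[0,0,1]);r/=np.linalg.norm(r);r*=flip
    C=np.eye(4);C[:3,:3]=np.stack([r,np.cross(f,r),f],1);C[:3,3]=tgt+d*back
    t=C@np.linalg.inv(TC);ro=Rn.from_matrix(t[:3,:3]).as_euler('xyz')
    print(name,np.round(t[:3,3],3));movep(t[:3,3],ro);hold(.15);snap("wrist",name)
    im=cv2.imread(f"pics/{name}.png")
    return im[::-1,::-1] if flip<0 else im
E
python3 -W ignore - <<'E'
from look import *
tgt=np.array([.602,.012,.085])
a=look(tgt,150,38,.30,-1,"va");b=look(tgt,225,38,.30,1,"vb")
c=lambda im:cv2.resize(im[165:305,230:410][:, :],(0,0),fx=2.2,fy=2.2*1,interpolation=cv2.INTER_CUBIC)
cv2.imwrite("pics/c3.png",np.hstack([c(a),c(b)]));print(observe()["time_s"],c(a).shape)
E
```

```text
va [0.52  0.059 0.197]
vb [ 0.509 -0.081  0.149]
14.4083 (308, 396, 3)
```

View pics/c3.png

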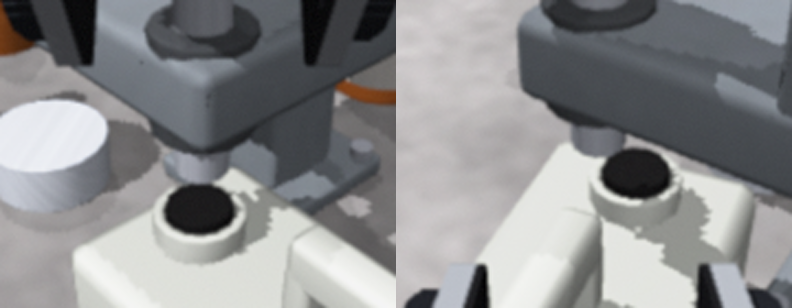

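View a shows the stopper under the ram, at about (199,210) against ram (203,170). View b shows it shifted about 14 mm sideways, at (636,173) against (597,147). The swing between the two views probably bumped the canister, so I'll raise the arm and measure again.

```bash
cat > meas.py <<'E'
from h import *
from scipy.optimize import least_squares
def rect(P):
    (c,s,a)=cv2.minAreaRect((P[:,:2]*1000).astype(np.float32));return np.round(c,1),np.round(s,1),round(a,1)
def can(n,c0,r=.13):
    im,p=cloud(n);br=im.astype(int).sum(-1);z=p[...,2];m=np.hypot(p[...,0]-c0[0],p[...,1]-c0[1])<r
    q=p[m&(z>.05)&(z<.064)&(br>300)];print(n,"top",len(q),rect(q))
    q=p[m&(z>.088)&(z<.102)&(br>300)];print(n,"bar",len(q),rect(q))
    q=p[m&(z>.06)&(z<.085)&(br<130)];print(n,"stop",len(q),np.round(q.mean(0),4)) if len(q) else 0
E
python3 -W ignore - <<'E'
from look import *
from meas import can
print(observe()["ft_force"],observe()["eef_pos"])
p=observe()["eef_pos"];move_l([p[0]-.05,p[1]-.05,.28],.3)
movep([.40,-.25,.3],rot(0));print(observe()["ft_force"])
snap("scene","s4");snap("side","d4");print(observe()["time_s"])
can("d4",(.55,.0));can("s4",(.55,0.))
for n in("va","vb"):
    # stopper+ram in fisheye depth: backproject
    f=np.load(f"pics/{n}.npz");im,d,K,T=f["im"],f["d"],f["K"],f["T"]
    v,u=np.mgrid[:480,:640];x=(u-K[0,2])/K[0,0];y=(v-K[1,2])/K[1,1];r=np.hypot(x,y)+1e-9
    P=np.stack([x/r*np.tan(r)*d,y/r*np.tan(r)*d,d],-1)@T[:3,:3].T+T[:3,3];br=im.astype(int).sum(-1)
    m=(np.hypot(P[...,0]-.6,P[...,1])<.06)&(d>0);z=P[...,2]
    q=P[m&(z>.066)&(z<.085)&(br<90)];print(n,"stop",len(q),np.round(q.mean(0),4),np.round((q.min(0)+q.max(0))/2,4),np.round(np.ptp(q,0),4))
    m2=(np.hypot(P[...,0]-.602,P[...,1]-.012)<.03)&(d>0)
    q=P[m2&(z>.088)&(z<.105)];print(n,"ram pts",len(q),np.round(q.mean(0),4),np.round(T[:3,3],3))
a=cv2.resize(cv2.imread("pics/s4.png")[150:350,200:440],(0,0),fx=1.65,fy=1.65);b=cv2.resize(cv2.imread("pics/d4.png")[150:350,160:400],(0,0),fx=1.65,fy=1.65)
cv2.imwrite("pics/c4.png",np.hstack([a,b]))
E
```

```text
[-0.65654564 -0.13165547  0.34444604] [ 0.50867535 -0.07977644  0.14905454]
[-0.22073332  0.50554343 -0.49735701]
16.625
d4 top 888 (array([566.3, -10.9]), array([166.1,  93.8]), 22.5)
d4 bar 142 (array([552. , -16.5]), array([123.8,  24.8]), 30.7)
d4 stop 21 [0.6161 0.011  0.0739]
s4 top 342 (array([520.1, -36.5]), array([69.1, 92.8]), 20.1)
s4 bar 130 (array([529. , -33.3]), array([73.6, 18.2]), 24.4)
va stop 487 [0.598  0.0127 0.0718] [0.5995 0.0124 0.0703] [0.0241 0.0236 0.0065]
va ram pts 302 [0.5929 0.0149 0.0963] [0.397 0.13  0.27 ]
vb stop 375 [0.6116 0.0023 0.0719] [0.6132 0.0036 0.071 ] [0.0244 0.0233 0.0054]
vb ram pts 290 [0.5935 0.0053 0.096 ] [ 0.433 -0.155  0.268]
```

View pics/c4.png

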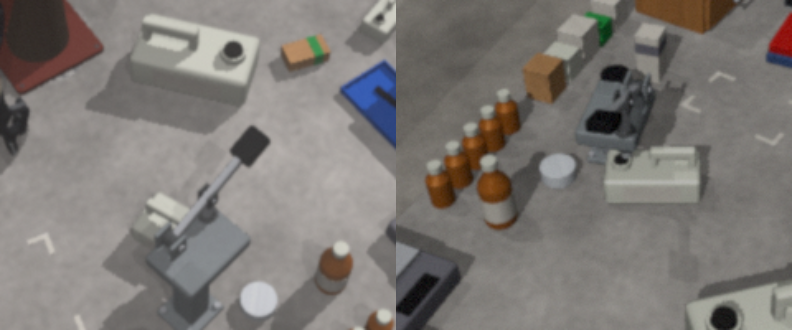

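The scene confirms the bump: yaw is now about 22° and the stopper about 14 mm past the ram, but the canister is upright and on the counter. View a shows the first placement was within about 1.5 mm, which gives a refined target. I'll regrasp, re-align and check with the safe view a only.

```bash
cat > va.py <<'E'
from look import *
def clouds(n):
    f=np.load(f"pics/{n}.npz");im,d,K,T=f["im"],f["d"],f["K"],f["T"]
    v,u=np.mgrid[:480,:640];x=(u-K[0,2])/K[0,0];y=(v-K[1,2])/K[1,1];r=np.hypot(x,y)+1e-9
    P=np.stack([x/r*np.tan(r)*d,y/r*np.tan(r)*d,d],-1)@T[:3,:3].T+T[:3,3]
    br=im.astype(int).sum(-1);z=P[...,2];ok=d>0
    q=P[(np.hypot(P[...,0]-.6,P[...,1])<.06)&ok&(z>.066)&(z<.085)&(br<90)]
    c,R=cv2.minEnclosingCircle((q[:,:2]*1e3).astype(np.float32))
    g=P[(np.hypot(P[...,0]-.6,P[...,1]-.011)<.018)&ok&(z>.093)&(z<.103)]
    from scipy.optimize import least_squares
    s=least_squares(lambda c:np.hypot(*(g[:,:2]-c).T)-.01,[.6,.011],loss="soft_l1",f_scale=.001).x
    print(n,"stopper",np.round(c,1),round(R,1),"ram",np.round(s*1e3,1),len(g))
E
python3 -W ignore - <<'E'
from va import *
clouds("va");clouds("vb")
D=np.deg2rad;g=[.523,-.0335]
movep([*g,.22],rot(D(22)));gripper_to(.05)
print(move_l([*g,.0677],.12,max_force=12),observe()["ft_force"])
gripper_to(0,40);print(observe()["opening"])
print(move_l([.5061,-.0086,.0677],.04,rotation=rot(D(11)),max_force=25),observe()["ft_force"])
gripper_to(.04);move_l([.5061,-.0086,.21],.2)
b=look(np.array([.602,.012,.085]),150,38,.30,-1,"va2");clouds("va2")
cv2.imwrite("pics/c5.png",cv2.resize(b[165:305,230:410],(0,0),fx=3,fy=3,interpolation=cv2.INTER_CUBIC));print(observe()["time_s"])
E
```

```text
va stopper [599.2  12.1] 12.4 ram [599.9  10.5] 231
vb stopper [613.4   4.1] 12.4 ram [599.8  10.6] 220
False [ 0.26123465 -0.50325204  0.61999665]
0.01571499588346698
False [ 1.09375097 -3.07197521  6.396068  ]
va2 [0.52  0.059 0.197]
va2 stopper [602.6  11.5] 12.3 ram [599.9  10.5] 226
23.3
```

View pics/c5.png

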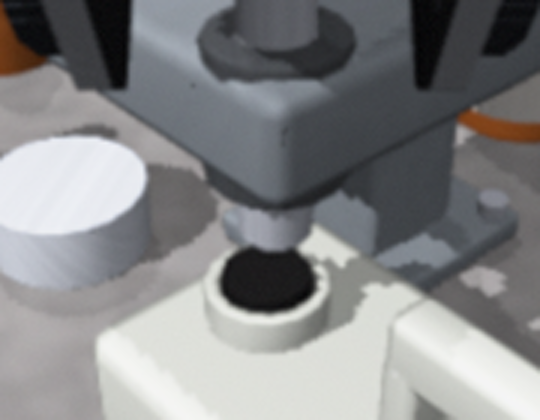

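Ram and stopper now fit consistently. The stopper is 2.9 mm off, by (+2.7, +1.0) mm, so I'll correct it and re-check numerically.

```bash
python3 -W ignore - <<'E'
from va import *
D=np.deg2rad;z=.0677
movep([.5061,-.0086,.21],rot(D(11)))
print(move_l([.5061,-.0086,z],.15,max_force=12));gripper_to(0,40)
p0=observe()["eef_pos"]
print(p0,move_l([p0[0]-.0027,p0[1]-.001,z],.03,max_force=25),observe()["eef_pos"])
gripper_to(.04);p=observe()["eef_pos"];print(p);move_l([p[0],p[1],.21],.2)
look(np.array([.602,.012,.085]),150,38,.30,-1,"va3");clouds("va3");print(observe()["time_s"],observe()["ft_force"])
E
```

```text
False
[ 0.50702193 -0.00883665  0.06883465] False [ 0.50568695 -0.00983712  0.06884545]
[ 0.50364084 -0.00980213  0.06713234]
va3 [0.52  0.059 0.197]
va3 stopper [600.9  10.8] 12.3 ram [599.9  10.5] 233
28.925 [-0.60723936 -0.42972525 -0.05822425]
```

The stopper is within 1.0 mm. Next is pressing the lever along its arc while watching the force.

```bash
python3 -W ignore - <<'E'
from plant import *
from h import *
D=np.deg2rad;ex=np.array([np.cos(D(11)),np.sin(D(11))]);ey=np.array([-ex[1],ex[0]]);O=np.array([.601,.011])
def pad(a,dz=0):
    t=.38-a;return [*(O+ey*(-.085+.2*np.cos(t)-.011*np.sin(t))),.173+.2*np.sin(t)+.011*np.cos(t)+dz]
p=observe()["eef_pos"];move_l([p[0]-.05,p[1]+.06,.30],.3)
gripper_to(0);movep(pad(0,.05),rot(D(11)));f0=observe()["ft_force"][2]
print(pad(0),move_l(pad(0,-.01),.05,max_force=2.5),observe()["eef_pos"],observe()["ft_force"],f0)
z0=observe()["eef_pos"][2];dz=0
move_l(pad(.15,dz),.05,max_force=20)
a=.15
while a<.37:
    a+=.008;s=move_l(pad(a,dz),.02,max_force=12);o=observe();f=o["ft_force"][2]-f0;print(round(a,3),s,round(f,1),round(o["eef_pos"][2],4))
    if f>14 or s:break
hold(.25);o=observe();print(o["ft_force"],o["eef_pos"],o["time_s"])
snap("side","d6")
for b in(.2,.05):move_l(pad(b,dz),.08)
move_l(pad(0,.04),.1);print(observe()["ft_force"],observe()["time_s"])
E
```

```text
[np.float64(0.5825577759592566), np.float64(0.10587701775223031), np.float64(0.25739940487393814)] True [0.58212443 0.10593271 0.25255802] [ 0.93954103 -1.49598711  2.36951423] 0.6387067939607454
0.158 False 2.3 0.2279
0.166 False 1.5 0.2262
0.174 False 2.0 0.2246
0.182 False 1.9 0.2231
0.19 False 2.8 0.2215
0.198 False 2.5 0.2201
0.206 False 4.9 0.219
0.214 False 6.1 0.2176
0.222 False 6.0 0.2161
0.23 False 5.6 0.2145
0.238 False 5.9 0.213
0.246 False 5.7 0.2114
0.254 False 5.7 0.2098
0.262 False 6.3 0.2083
0.27 False 6.8 0.2067
0.278 False 6.4 0.2051
0.286 False 5.9 0.2035
0.294 False 6.4 0.2019
0.302 False 5.2 0.2004
0.31 False 5.8 0.1987
0.318 False 5.8 0.1972
0.326 False 8.6 0.1962
0.334 False 14.9 0.1957
[-6.88982669 -2.48006095 15.41854081] [0.57946255 0.12294568 0.19577519] 38.75
[-0.68326972 -0.09851748 -0.51944206] 40.45
```

The force trace shows free travel, then stopper friction from lever 0.206, then a hard stop at 0.334. That is about 10 mm of travel. Now I'll fit the bay from the stored images and verify the stopper depth with view a.

```bash
python3 -W ignore - <<'E'
from va import *
from meas import rect
for n in("scene0","s4","d4","d2"):
    im,p=cloud(n);br=cv2.GaussianBlur(im,(0,0),.6).astype(int).sum(-1);z=p[...,2]
    m=(np.hypot(p[...,0]-.495,p[...,1]+.3)<.16)&(abs(z)<.01)
    bg=cv2.medianBlur(np.clip(br/3,0,255).astype(np.uint8),21).astype(int)*3
    k,l,st,ce=cv2.connectedComponentsWithStats((m&(br>bg+75)).astype(np.uint8));A=[]
    for i in range(1,k):
        if st[i,4]>12:
            q=p[l==i];A.append(q);print("  ",st[i,4],np.round(q[:,:2].mean(0),3))
    if A:print(n,rect(np.vstack(A)))
D=np.deg2rad
look(np.array([.602,.012,.085]),150,38,.30,-1,"va4")
f=np.load("pics/va4.npz");im,d,K,T=f["im"],f["d"],f["K"],f["T"]
v,u=np.mgrid[:480,:640];x=(u-K[0,2])/K[0,0];y=(v-K[1,2])/K[1,1];r=np.hypot(x,y)+1e-9
P=np.stack([x/r*np.tan(r)*d,y/r*np.tan(r)*d,d],-1)@T[:3,:3].T+T[:3,3];br=im.astype(int).sum(-1)
m=(np.hypot(P[...,0]-.6,P[...,1]-.011)<.03)&(br<90)&(P[...,2]<.09)&(P[...,2]>.04);print("stopper z",np.percentile(P[m][:,2],[10,50,90]),P[m].mean(0))
m=(np.hypot(P[...,0]-.6,P[...,1]-.011)<.03)&(br>300)&(P[...,2]>.064)&(P[...,2]<.08);print("rim",np.percentile(P[m][:,2],[10,50,90]))
print(observe()["time_s"])
cv2.imwrite("pics/c7.png",cv2.resize(im[::-1,::-1,::-1][165:305,230:410],(0,0),fx=2,fy=2))
E
```

```text
51 [ 0.413 -0.226]
   46 [ 0.391 -0.341]
   71 [ 0.602 -0.265]
   87 [ 0.577 -0.376]
scene0 (array([ 494.6, -301.8]), array([139.4, 222.9]), 78.8)
   53 [ 0.414 -0.226]
   50 [ 0.392 -0.339]
   78 [ 0.6   -0.263]
   87 [ 0.577 -0.376]
s4 (array([ 495.3, -300.7]), array([139.8, 223. ]), 78.3)
   28 [ 0.58  -0.377]
   35 [ 0.606 -0.264]
   14 [ 0.386 -0.332]
   32 [ 0.416 -0.226]
d4 (array([ 499.3, -299.6]), array([149.5, 218.7]), 77.8)
   34 [ 0.601 -0.378]
   17 [ 0.514 -0.392]
   15 [ 0.386 -0.332]
   15 [ 0.555 -0.194]
   32 [ 0.415 -0.225]
d2 (array([ 484.7, -313.8]), array([211.9, 233.8]), 14.6)
va4 [0.52  0.059 0.197]
stopper z [0.06171222 0.06248394 0.0631829 ] [0.60448886 0.00891842 0.06245981]
rim [0.0647994  0.06771252 0.06878251]
41.7333
```

View pics/c7.png

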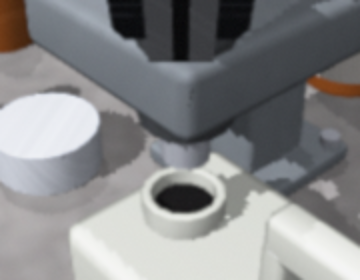

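The stopper sits 6 mm below the rim, with depth .0625 against rim .0687, so it is home. The picture shows it recessed, with the ram back up above it. The bay is at about (0.496, -0.300) with yaw -11.5°. Next I'll regrasp, back out and slide to the bay.

```bash
python3 -W ignore - <<'E'
from look import *
from meas import can
D=np.deg2rad;z=.0677
gripper_to(.04)
movep([.5045,-.0098,.21],rot(D(11)))
print(move_l([.5045,-.0098,z],.15,max_force=12));gripper_to(0,40);z=observe()["eef_pos"][2]
for x,y,a,v in[(.447,-.021,11,.1),(.45,-.15,0,.1),(.453,-.291,-11.5,.1)]:
    print(move_l([x,y,z],v,rotation=rot(D(a)),max_force=25),observe()["eef_pos"],observe()["opening"])
gripper_to(.05);p=observe()["eef_pos"];move_l([p[0],p[1],.22],.2);movep([.40,.1,.35],rot(0))
snap("scene","s8");snap("side","d8");print(observe()["time_s"])
can("s8",(.49,-.3));can("d8",(.49,-.3))
a=cv2.resize(cv2.imread("pics/s8.png")[200:400,120:360],(0,0),fx=1.65,fy=1.65);b=cv2.resize(cv2.imread("pics/d8.png")[150:350,220:460],(0,0),fx=1.65,fy=1.65)
cv2.imwrite("pics/c8.png",np.hstack([a,b]))
E
```

```text
False
False [ 0.44582476 -0.02116083  0.06885841] 0.015262351054680087
False [ 0.45014245 -0.15011796  0.06887046] 0.015276709765993825
False [ 0.45292287 -0.2910659   0.0688786 ] 0.01522687686014014
51.6
s8 top 1390 (array([ 499. , -300.5]), array([ 90.2, 170.9]), 78.7)
s8 bar 143 (array([ 462.2, -292.9]), array([15.9, 80. ]), 78.7)
d8 top 477 (array([ 483.2, -290.3]), array([ 93.9, 137.2]), 76.4)
d8 bar 85 (array([ 463.9, -291.4]), array([19.5, 80.8]), 76.9)
```

View pics/c8.png

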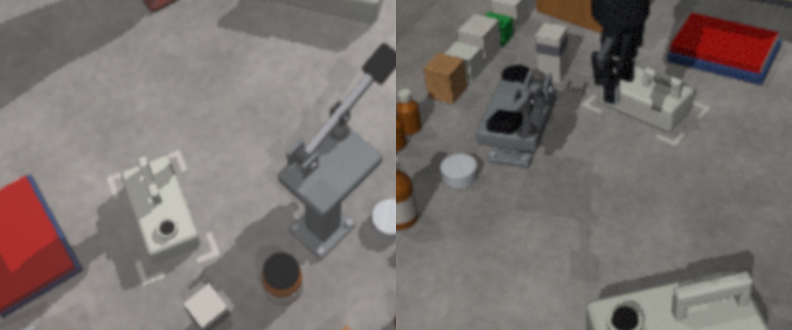

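The canister sits inside the corners, with centre (499, -300.5) against bay (495, -301) mm, both at 78.7°. The lever is up, so I'm handing in.

```bash
python3 -c "
from plant import *
print(observe()['ft_force'],observe()['time_s']);job_done()"
```

```text
[-0.01113833 -0.31130044  0.02573956] 51.6
the job is handed in; nothing more can be done
```

I slid the canister under the ram, let it go, pressed the stopper home with the lever, and slid it into the tape corners. I handed in at 51.6 s of the 72 s allowed; no verdict was reported.

**Last checks**
- **Alignment:** the stopper was 1.0 mm from the ram axis, with the canister let go, before pressing.
- **Pressing:** stopper friction started at about 0.206 rad on the lever and the hard stop came at about 0.334 rad, where I stopped. Peak force at the pad was about 15 N. The stopper then measured about 6 mm below the rim, which is fully home.
- **Final place:** the scene camera puts the canister about 4 mm from the bay's centre, with its length aligned to within about 0.5°. The lever is up, and the arm is clear with about 0 N on the tool.

**What went wrong or disagreed**
- **Bump:** after the first placement, swinging the arm between two wrist-camera views knocked the released canister about 14 mm and 11°. It stood upright on the counter afterwards. I regrasped it and corrected it in two moves before pressing.
- **Side camera:** it disagreed with the scene camera by about 4 mm in y. For the ram fit I relied on the wrist camera's relative measurements instead. In the final check its view of the canister body was partly blocked by the arm. Its bar position agreed with the scene camera to about 2 mm.
- **Bystanders:** I did not measure their positions afterwards. None looked moved in the pictures.

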